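# Clip the cover onto a tested power supply

## Robot

A 6-joint arm with a two-finger parallel gripper is mounted at the origin on the work surface. World frame = base frame: x ahead of the robot, y to its left, z up, the work surface at z = 0. Lengths are in m, angles in rad, forces in N, time in s.
With the tool pointing down it reaches from about 0.25 to 0.85 m from the base axis. Payload 12.5 kg.
Tool frame: the origin (TCP) lies at the very end of the fingers, on their centre line; the grasp point (between the pads) lies ctrl.hold_point_z behind it (ctrl.hold_point_z is the distance from the TCP to the grasp point, in m); z points along the fingers, y is the direction in which the jaws open and shut (so a half turn about z gives the same grasp; the last joint's range is limited). The gripper opens to 93 mm and grips with 3 to 60 N. Pads are 15 mm wide; open, the fingers measure 128 mm over their backs; the gripper's body (75 mm by 188 mm) begins 65 mm behind the grasp point.
Start: joints at [-0.085, 0.351, 1.652, -0, 1.139, -0.085], TCP at [0.55, 0, 0.219] pointing down, gripper open.
Joint ranges: [-2.75, 2.75], [-0.79, 2.1], [0.01, 2.65], [-1.57, 4.71], [0.07, 3.14], [-2.87, 2.87]. Speed limits (rad/s): [2.22, 2.22, 2.79, 3.14, 3.14, 3.14].

## Interface

Orientations are given as a unit quaternion [x, y, z, w].
In Python, from station import ctrl gives the robot as it stands.
- The arm moves only by the shell command python3 -m pendant 'ROWS' [OPENING]. ROWS is a JSON object of lists of equal length, an entry for each row: "xyz": the shift along the tool's x, y, z in m, a list of three; "spin": the turn about the tool's z in degrees. A call has 1 to 5 rows; each row shifts and turns the commanded pose from where the row before left it, along the tool's axes as they then stand; what a row does not reach is not made up. A row lasts 1/10 s, in which the tool goes at most 50 mm and 8.59 degrees, less where a joint would pass 70% of its speed; a pose out of reach is approached as far as the arm can. A call with a gripper value outside its range is refused whole. OPENING is the finger opening in m, from 0 to 0.093, set as the call begins (- or left out, the last holds). The fingers move at their own pace and stop on an object; the grip force is fixed at half the most. Time passes only in rows, so rows that do not move let the fingers close. It gives the time, the measured TCP pose, the force and the opening at its end, in the units of the state.
- ctrl.get_obs(): the state, without advancing time (a new reading comes with each control period).
- ctrl.get_image(name): name is "scene" or "side" or "wrist"; returns the picture (420x560x3 uint8, red, green, blue); there is no depth.
- ctrl.camera_params(name): a dict with "K" (3x3 intrinsics, pixels), "distortion" ([k1, k2, p1, p2, k3] as OpenCV has them; the pictures are not rectified), "R" (3x3) and "t" (3): a world point X has camera coordinates R X + t. Camera axes: x right, y down, z forward; pixel columns grow to the right and rows downward; lengths in m; the calibration is good to about 2 mm. A picture is of the moment at which its call begins: read the wrist's pose just before it. camera_params takes no time and is no camera call; for the wrist camera it gives the pose at the moment of the call.
- ctrl.finish_job(): hands the job in, once; it reports no verdict.
Trained networks look in the newest picture that a camera, given by its name, has taken for a name from the list of things; names that differ only in an ending like _2 or _b are one class to them, and where a whole thing is asked for, a point or a joint stands for the part that bears it (a point fixed in the world has none). Each returns a list of dicts, best first, with "p" (0 to 1); they miss things now and then, are a little off and sometimes report something else, mostly with a low value. They report only what shows in the picture. A call takes as long as a camera call. They do not tell look-alikes from the thing itself.
- ctrl.boxes_of(camera, target): "uv" ([column, row] in pixels, amid what is visible of it).
- ctrl.trace(camera, target): "region" (420x560 bool, what is visible of it) and "uv" ([column, row] in pixels, amid what is visible of it).
The state is a dict: "time_s": time; "joint_pos": joint angles; "joint_vel": joint speeds; "joint_torque": joint torques, N m; "ee_pos": TCP position; "tcp_rot": TCP orientation; "force": force on the tool from outside, world axes, zero at the start; "torque": the same for the moment, N m; "opening": opening from 0.0 (shut) to 1.0 (fully open).
Only numpy, scipy, OpenCV 4.12 (cv2) and the standard library are available. Lean on these libraries where they do the work, as an engineer would, in place of code of your own. Each camera call takes 0.05 s, during which the arm holds its last target. There are 200 camera calls.

## Task

The power supply in the test box has passed its live test: slide the clear guard fully open and leave it open, then set the loose cover squarely on the supply's lower housing. Press it down in the middle until both catches click and it sits fully home, and keep pressing: finish while still holding it down with a steady, moderate push. Leave the other things on the bench where they are.

Things in the scene. Friction and masses are not known exactly. Their poses are not given: they have to be found in the camera images.
- tester: the live-test box, fixed to the bench: grey sheet metal, 220 mm deep (its x), 430 mm wide (its y), side walls and guard tracks up to 101 mm high. Origin: centre of its underside. The +y half is an open-topped bay (inside 210 x 204 mm, floor 12 mm above the bench), the -y half a closed instrument deck. It may stand turned by up to 0.2 rad
- guard (a joint): how far the clear sliding guard (204 x 208 mm, aluminium frame, upper face 97 mm above the bench) is open, m: 0 = shut over the bay, 0.200 = fully open over the deck. It slides along the tester's -y axis against about 2 N of friction and stays where it is left
- guard_handle (a point): centre of the guard's handle, 122 mm above the bench: a black bar 104 mm long (tester x), 12 mm wide (tester y), 14 mm high, 18 mm clear of the guard on two 10 mm posts 90 mm apart. It stands near the guard's +y edge and moves with it. Axes as the tester's
- unit: lower half of the power supply: a grey plastic tray 130 mm long (its x), 60 mm wide (its y), rim 20 mm high, green circuit board inside, clamped immovably in a brown bakelite nest (166 x 86 mm, 10 mm thick, 10 mm locating blocks beside the tray) in the bay, at a different place and angle each time. Origin: centre of the tray's underside, 22 mm above the bench
- unit_rim (a point): centre of the tray's rim, 20 mm above unit's origin, same axes; the cover's origin lies here when home. Locating lips inside the rim rise 14.5 mm above it and lean inwards: they capture a cover up to about 3.5 mm off-centre and guide it with 1 mm of play. A sprung catch with an outward barb stands 16 mm above the rim at the middle of each short end
- cover: the cover, loose on the bench, open side down: grey plastic shell 130 mm long (its x), 60 mm wide (its y), 24 mm high, 3 mm walls, 60 to 100 g, black vent slots near both ends of its flat top. Grip it across the 60 mm width at mid-length. Origin: centre of its lower edge plane. It fits the tray either way round
- cover_top (a point): centre of the cover's flat top, 24 mm above its origin: the place to press. Set on the tray the cover rests on the catches about 7 mm proud; the push needed rises to about 10 to 17 N some 3 mm above home, there the catches give, the force drops suddenly and the cover seats on the rim. A push of about 10 N (5 to 40) is then to stay on
- spare_board: bystander: green circuit board with components, 110 x 75 x 27 mm, loose; origin at the centre of its underside
- solder_spool: bystander: standing solder spool, 54 mm diameter, 45 mm high, loose; origin at the centre of its underside
- screwdriver: bystander: screwdriver 170 mm long lying along its x axis, loose
- parts_tray: bystander: white open tray of small components, 130 x 100 x 40 mm, loose; origin at the centre of its underside
There are look-alikes about, which are no part of the job. What is shaped like the cover but purple or red is not meant.

How it is judged:
On the way, in this order (a step that is already met when the one before it is completed fails the run):
1. the guard is slid open (value of joint guard above 0.18 m), for 0.2 s.
2. the cover has clicked home and the push stays on it (z of cover in the frame of unit below 0.0212 m and angle between the z axis of cover and the z axis of unit, either way round below 0.02 rad and horizontal distance between cover and unit_rim below 0.004 m and contact force between cover and unit above 4 N), for 0.4 s.
At the end, for the whole second after the job is handed in: the guard is at least 180 of its 200 mm open; the cover is home on the tray (within 1.2 mm of its full depth, 4 mm of its place and 0.02 rad of level with it), at rest; and the robot is still pressing on it, the cover bearing on the tray with 4 to 45 N (all of step 2 and value of joint guard above 0.18 m and z of cover in the frame of unit above 0.0175 m and contact force between cover and unit below 45 N and contact force between any of the fingers, the arm and cover above 3.5 N and linear speed of cover below 0.02 m/s); the arm keeps its last pose, push and grip.
It fails at once if a bystander is pushed away or knocked over (distance of any of spare_board, solder_spool, screwdriver, parts_tray from where it was at the start of the episode above 0.03 m or angle between solder_spool's own z axis and vertical above 0.5 rad).
It also fails if it takes over 56 s, if anything falls off the work surface, if the arm or the gripper's body presses on something with over 40 N, if the wrist force passes 120 N, or if a joint passes its speed limit or range.

## Working session

There is one attempt and no reset: what is moved stays moved. The work goes in short steps, Python scripts to look and compute and a shell command to move; the robot and the scene stay as the last step left them, time stands still between calls to the robot, and variables do not carry over. Pictures are saved under pics/ and viewed, about 8 in all and at most 12, crops included, and the job is handed in when it is done.

```bash
ls; mkdir -p pics; cat > h.py <<'E'
import numpy as np, cv2
from station import ctrl
def ray(cam,uv,P=None):
    P=P or ctrl.camera_params(cam)
    K=np.array(P["K"]);R=np.array(P["R"]);t=np.array(P["t"])
    n=cv2.undistortPoints(np.array(uv,float).reshape(-1,1,2),K,np.array(P["distortion"],float)).reshape(-1,2)
    d=np.c_[n,np.ones(len(n))]@R
    return -R.T@t,d
def onz(cam,uv,z,P=None):
    c,d=ray(cam,uv,P)
    return c+d*((z-c[2])/d[:,2])[:,None]
def save(cam,name,scale=1):
    im=ctrl.get_image(cam); cv2.imwrite('pics/'+name,cv2.cvtColor(np.array(im),cv2.COLOR_RGB2BGR)); return im
E
python3 - <<'E'
from h import *
a=save('scene','s1.png')
for n in ['cover','unit','guard_handle','tester','spare_board','solder_spool','screwdriver','parts_tray']:
    print(n,[(np.round(d['uv']).tolist(),round(d['p'],2)) for d in ctrl.boxes_of('scene',n)][:4])
b=save('side','d1.png'); 
for n in ['cover','unit','guard_handle']:
    print(n,[(np.round(d['uv']).tolist(),round(d['p'],2)) for d in ctrl.boxes_of('side',n)][:4])
w=save('wrist','w1.png')
for c in ['scene','side','wrist']:
    P=ctrl.camera_params(c);print(c,ray(c,[[280,210]]),P['K'][0][0])
print(ctrl.hold_point_z, ctrl.get_obs())
E
```

```text
pics
cover [([486.0, 272.0], 0.83), ([401.0, 211.0], 0.78), ([423.0, 250.0], 0.7), ([359.0, 244.0], 0.57)]
unit []
guard_handle [([282.0, 215.0], 0.81)]
tester [([253.0, 217.0], 0.72)]
spare_board [([157.0, 183.0], 0.55)]
solder_spool [([310.0, 290.0], 0.77)]
screwdriver [([336.0, 211.0], 0.5)]
parts_tray [([397.0, 305.0], 0.85), ([282.0, 212.0], 0.73)]
cover [([254.0, 190.0], 0.85), ([194.0, 188.0], 0.82), ([238.0, 144.0], 0.82), ([243.0, 168.0], 0.65)]
unit []
guard_handle [([287.0, 218.0], 0.66)]
scene (array([1.44495614, 0.4647377 , 0.90744987]), array([[-0.70215036, -0.34039347, -0.62599241]])) 422.4493670224444
side (array([ 0.28770991, -0.97813241,  0.88167003]), array([[ 0.17852737,  0.78672809, -0.59097166]])) 453.84251779580615
wrist (array([0.54953103, 0.07059738, 0.38580431]), array([[ 0.0115117 , -0.23620039, -0.97188298]])) 347.41254635365175
0.0188 {'time_s': 0.7, 'joint_pos': array([-8.46010670e-02,  3.50683897e-01,  1.65181467e+00,  2.46913306e-05,
        1.13909528e+00, -8.46135411e-02]), 'joint_vel': array([ 0.00085021, -0.00091887, -0.00014131,  0.00116032, -0.00056642,
       -0.00139099]), 'joint_torque': array([ 5.47759391e-04, -4.97158635e+01, -2.85449445e+01,  7.00241583e-02,
        2.21231289e-02, -6.21026584e-05]), 'ee_pos': array([5.49980963e-01, 3.28498214e-05, 2.18635800e-01]), 'tcp_rot': array([ 7.07106024e-01,  7.07107539e-01,  8.18763235e-06, -7.68419353e-06]), 'force': array([-0.38790092, -0.59680643,  0.29849104]), 'torque': array([ 0.03360266, -0.01667017, -0.00357906]), 'opening': 0.9972778177368654}
```

View pics/s1.png

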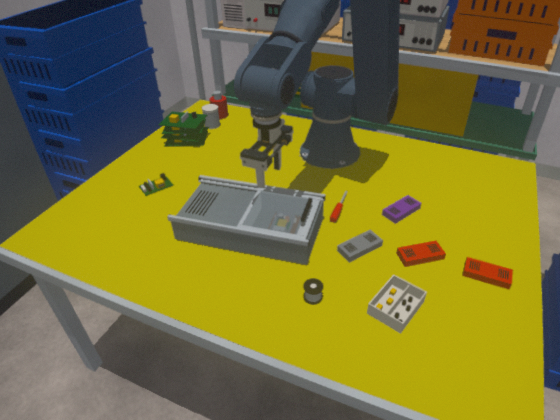

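View pics/d1.png

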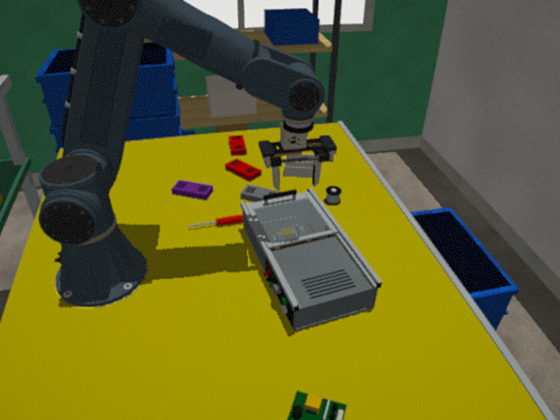

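The scene image shows grey cover at about (359,244), with look-alikes in purple at (401,209) and red at (421,253) and (487,272). Only the grey one fits the description. The guard's black handle bar is near (306,210). In the side view the grey cover is at (254,190) and the handle at (280,197).

```bash
python3 - <<'E'
from h import *
print('handle',onz('scene',[[302,221],[310,200],[306,210]],.122), onz('side',[[264,201],[296,193],[280,197]],.122))
print('guard net',onz('scene',[[282,215]],.1))
print('cover',onz('scene',[[359,244]],.024),onz('side',[[254,190]],.024))
print('spool',onz('scene',[[310,290]],.02),'sd',onz('scene',[[336,211]],.01),'tray',onz('scene',[[397,305]],.02))
r=[d for d in ctrl.trace('scene','cover')]
for d in r:
    ys,xs=np.nonzero(d['region']);print(d['uv'],d['p'],len(xs),cv2.minAreaRect(np.c_[xs,ys].astype(np.float32)))
im=cv2.imread('pics/w1.png');s=cv2.imread('pics/s1.png')[180:300,260:420]
cv2.imwrite('pics/c1.png',np.hstack([im[::1,::1],]));cv2.imwrite('pics/c2.png',cv2.resize(s,(800,600),interpolation=cv2.INTER_CUBIC))
E
```

```text
handle [[0.58559454 0.11706425 0.122     ]
 [0.48432015 0.10207206 0.122     ]
 [0.53432649 0.10891857 0.122     ]] [[0.48095219 0.08557172 0.122     ]
 [0.58234469 0.10781287 0.122     ]
 [0.5309669  0.09653079 0.122     ]]
guard net [[0.55881427 0.04122875 0.1       ]]
cover [[0.51185492 0.27409157 0.024     ]] [[0.48454661 0.29333262 0.024     ]]
spool [[0.73393543 0.20175084 0.02      ]] sd [[0.37060982 0.1537599  0.01      ]] tray [[0.69404453 0.43146153 0.02      ]]
[359.8, 241.2] 0.79 821 ((360.1000061035156, 244.7000274658203), (21.01903533935547, 44.274147033691406), 63.43495178222656)
[400.6, 211.4] 0.78 631 ((401.0, 208.5), (18.625349044799805, 39.62120056152344), 61.69924545288086)
[489.3, 270.2] 0.78 1049 ((487.7943115234375, 272.17327880859375), (51.29762649536133, 21.969518661499023), 16.99082374572754)
[420.1, 250.6] 0.6 891 ((420.88385009765625, 252.9357147216797), (20.799057006835938, 47.21559143066406), 78.36637115478516)
```

View pics/w1.png

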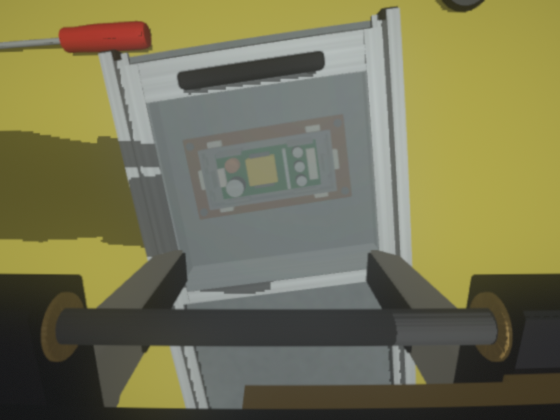

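View pics/c2.png

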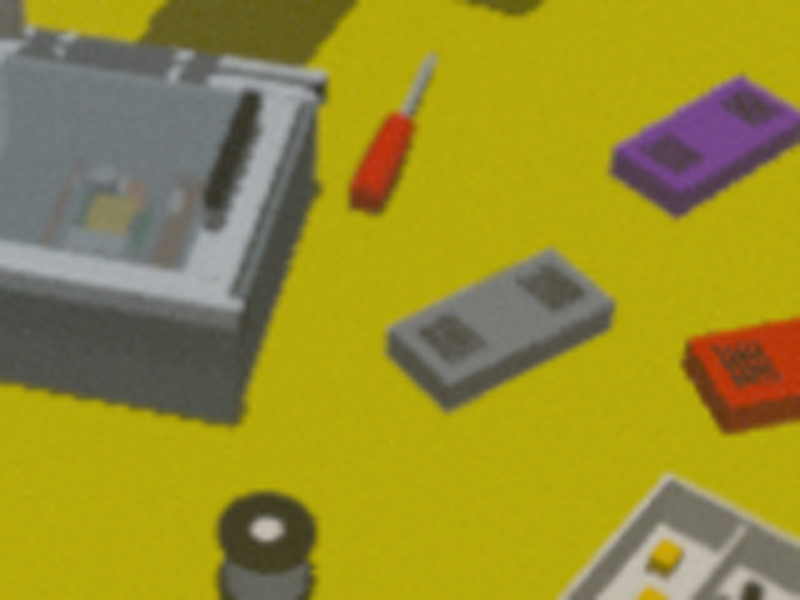

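```bash
python3 - <<'E'
from h import *
h=onz('wrist',[[180,79],[323,62]],.124);print('handle',h,h.mean(0),'yaw',np.arctan2(*(h[1]-h[0])[[1,0]]),np.linalg.norm(h[1]-h[0]))
# tray rim corners approx in picture
c=onz('wrist',[[200,153],[327,132],[332,190],[210,210]],.042);print(c,c.mean(0))
for a,b in [(0,1),(3,2)]:print(np.linalg.norm(c[b]-c[a]),np.arctan2(*(c[b]-c[a])[[1,0]]))
# cover from scene corners (crop coords /5 + offset): top face
t=np.array([[387,335],[550,250],[615,303],[447,385]])/5+[260,180]
c=onz('scene',t,.024);print('cover',c,c.mean(0))
for a,b in [(0,1),(3,2),(0,3),(1,2)]:print(np.linalg.norm(c[b]-c[a]),np.arctan2(*(c[b]-c[a])[[1,0]]))
E
```

```text
handle [[0.4812515  0.10298215 0.124     ]
 [0.58262974 0.11407311 0.124     ]] [0.53194062 0.10852763 0.124     ] yaw 0.10896845916387518 0.10198312740836042
[[ 0.47513711  0.04453173  0.042     ]
 [ 0.59876892  0.0644645   0.042     ]
 [ 0.60579144  0.00769391  0.042     ]
 [ 0.48223728 -0.0129138   0.042     ]] [0.54048369 0.02594409 0.042     ]
0.12522835082215264 0.15985130351855104
0.12526095745884705 0.16526957166698145
cover [[0.54942463 0.21777309 0.024     ]
 [0.43675201 0.28809496 0.024     ]
 [0.46912266 0.33779976 0.024     ]
 [0.57605745 0.26371042 0.024     ]] [0.50783919 0.27684456 0.024     ]
0.13281673646380152 2.583622303901366
0.1300933435554348 2.5356842230622725
0.0530993995753046 1.0453890550212817
0.05931632109746693 0.9935371539146329
```

```bash
python3 -m pendant '{"xyz":[[0.037,-0.006,0],[0.037,-0.006,0],[0.037,-0.006,0],[0.037,-0.005,0.02],[0,0,0.04]],"spin":[0,0,0,0,-6.6]}' 0; python3 -m pendant '{"xyz":[[0,0,0.03],[0,0,0.019],[0,0,0]],"spin":[0,0,0]}'
```

```text
time_s: 1.25
ee_pos: [0.528, 0.1518, 0.1604]
tcp_rot: [0.664, 0.748, 0.003, 0.002]
force: [1.2, -0.3, -1.4]
opening: 0.623
time_s: 1.55
ee_pos: [0.5256, 0.1478, 0.1074]
tcp_rot: [0.665, 0.747, -0.002, -0.001]
force: [-0.0, -0.7, 0.7]
opening: 0.362
```

```bash
python3 -m pendant '{"xyz":[[-0.01,0,0],[-0.015,0,0],[-0.02,0,0],[-0.025,0,0],[-0.025,0,0]],"spin":[0,0,0,0,0]}' 0; python3 -m pendant '{"xyz":[[-0.025,0,0],[-0.025,0,0],[-0.025,0,0],[-0.02,0,0],[-0.015,0,0]],"spin":[0,0,0,0,0]}';python3 -m pendant '{"xyz":[[-0.01,0,0],[-0.005,0,0],[0,0,0]],"spin":[0,0,0]}'
```

```text
time_s: 2.05
ee_pos: [0.5392, 0.0521, 0.1113]
tcp_rot: [0.665, 0.747, 0.001, 0.001]
force: [2.0, 4.3, 0.3]
opening: 0.002
time_s: 2.55
ee_pos: [0.5513, -0.0578, 0.1111]
tcp_rot: [0.666, 0.746, 0.001, 0.001]
force: [1.3, 3.7, 2.1]
opening: 0.006
time_s: 2.85
ee_pos: [0.5522, -0.0705, 0.11]
tcp_rot: [0.665, 0.747, 0.0, -0.0]
force: [0.0, 0.6, 0.6]
opening: 0.009
```

```bash
python3 -m pendant '{"xyz":[[-0.003,0,0],[-0.002,0,0],[0,0,0]],"spin":[0,0,0]}'; python3 - <<'E'
from h import *
save('scene','s2.png')
E
```

```text
time_s: 3.15
ee_pos: [0.5522, -0.071, 0.11]
tcp_rot: [0.665, 0.747, 0.002, -0.003]
force: [-2.1, 31.4, 11.0]
opening: 0.004
```

View pics/s2.png

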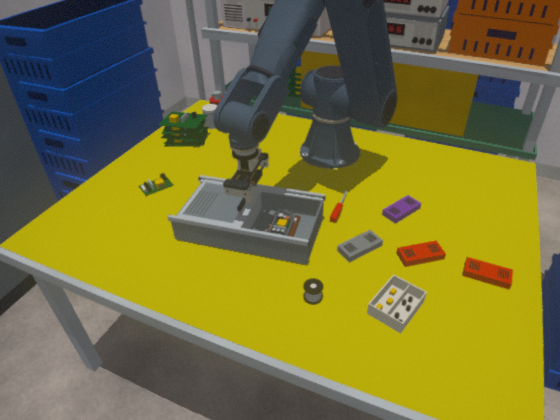

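The guard is at its stop (31 N reaction), and the bay with the tray is uncovered at about (283,223). I'll back off and look at the unit.

```bash
python3 -m pendant '{"xyz":[[0.01,0,0],[0.02,0,-0.02],[0,0,-0.045],[0,0,-0.04],[0,0,-0.01]],"spin":[0,0,0,0,0]}' 0.093; python3 -m pendant '{"xyz":[[0,0,0]],"spin":[0]}'
python3 - <<'E'
from h import *
print(ctrl.get_obs()['ee_pos'])
save('wrist','w2.png')
import pickle;pickle.dump(ctrl.camera_params('wrist'),open('w2.pkl','wb'))
for n in ['unit','cover']:
  for d in ctrl.trace('wrist',n):
    m=d['region'].astype(np.uint8);ys,xs=np.nonzero(m);print(n,d['uv'],d['p'],len(xs),cv2.minAreaRect(np.c_[xs,ys].astype(np.float32)))
E
```

```text
time_s: 3.7
ee_pos: [0.5508, -0.0457, 0.2289]
tcp_rot: [0.665, 0.747, 0.001, 0.003]
force: [0.3, -0.2, -0.3]
opening: 0.386
time_s: 3.8
ee_pos: [0.5499, -0.0457, 0.2259]
tcp_rot: [0.665, 0.747, 0.001, 0.001]
force: [0.3, -0.1, -1.0]
opening: 0.469
[ 0.54986916 -0.04572354  0.22589162]
unit [277.6, 121.3] 0.91 8386 ((275.49072265625, 121.58895874023438), (63.44793701171875, 135.16839599609375), 87.82526397705078)
```

View pics/w2.png

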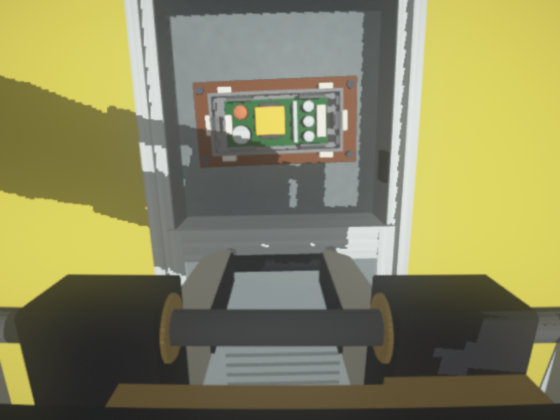

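The tray is at about (276,121) in an uncovered bay. I'll take a closer, centred look at it before fetching the cover.

```bash
python3 -m pendant '{"xyz":[[0.02,-0.005,0.02],[0.025,-0.005,0.02],[0,0,0],[0,0,0]],"spin":[0,-2.5,0,0]}' 0.093
python3 - <<'E'
from h import *
print(ctrl.get_obs()['ee_pos'])
import pickle;P=ctrl.camera_params('wrist');pickle.dump(P,open('w3.pkl','wb'))
im=save('wrist','w3.png')
for d in ctrl.trace('wrist','unit'):
    m=d['region'].astype(np.uint8);ys,xs=np.nonzero(m);r=cv2.minAreaRect(np.c_[xs,ys].astype(np.float32));print(d['uv'],d['p'],len(xs),r)
    print(onz('wrist',[d['uv'],r[0]],.042,P), onz('wrist',cv2.boxPoints(r),.042,P))
b=cv2.imread('pics/w3.png');u,v=map(int,r[0])
x0,y0=max(u-110,0),max(v-80,0);print(x0,y0)
cv2.imwrite('pics/c3.png',cv2.resize(b[y0:y0+160,x0:x0+215],None,fx=3.7,fy=3.7,interpolation=cv2.INTER_CUBIC))
E
```

```text
time_s: 4.35
ee_pos: [0.5339, -0.0021, 0.1836]
tcp_rot: [0.649, 0.761, -0.001, -0.001]
force: [0.5, -0.3, 0.8]
opening: 0.944
[ 0.53388201 -0.00209257  0.18363276]
[292.6, 171.8] 0.73 9994 ((290.75439453125, 173.70938110351562), (150.003173828125, 68.5424575805664), 0.46580907702445984)
[[0.54291885 0.03032249 0.042     ]
 [0.54158429 0.02838282 0.042     ]] [[ 0.47884206 -0.01286587  0.042     ]
 [ 0.47221802  0.04816698  0.042     ]
 [ 0.6014804   0.06791896  0.042     ]
 [ 0.61454147  0.00776855  0.042     ]]
180 93
```

View pics/c3.png

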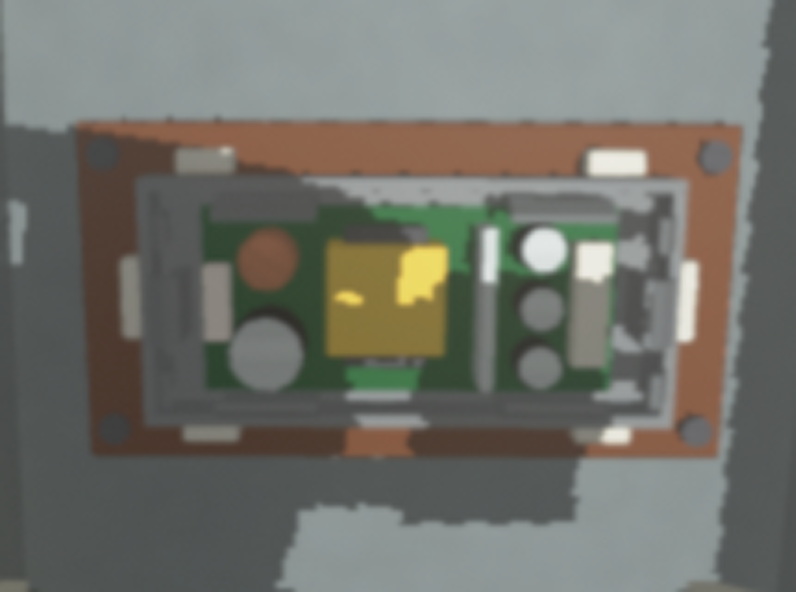

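```bash
cat >> h.py <<'E'
def fit(w,L,W):
    m=np.array([[-L,W],[L,W],[L,-W],[-L,-W]])/2
    c=w[:,:2].mean(0);U,s,Vt=np.linalg.svd(m.T@(w[:,:2]-c));R=(U@Vt).T
    return c,np.arctan2(R[1,0],R[0,0]),np.linalg.norm(m@R.T+c-w[:,:2],axis=1)
E
python3 - <<'E'
from h import *
import pickle;P=pickle.load(open('w3.pkl','rb'))
n=np.array([[78,123],[743,127],[717,457],[92,457]])/3.7+[180,93]
r=np.array([[136,178],[688,178],[672,430],[148,428]])/3.7+[180,93]
print(fit(onz('wrist',n,.022,P),.166,.086)); print(fit(onz('wrist',r,.042,P),.130,.060))
E
```

```text
(array([0.54216813, 0.02649873]), np.float64(0.1551566516704588), array([4.66158042e-04, 3.85659838e-04, 7.11211663e-04, 9.26232536e-05]))
(array([0.54223179, 0.02663676]), np.float64(0.1581913297908639), array([0.0003926 , 0.00052599, 0.00062335, 0.00036993]))
```

```bash
python3 -m pendant '{"xyz":[[0.049,0.011,0],[0.049,0.011,0],[0.049,0.011,0],[0.049,0.011,0],[0.049,0.011,0]],"spin":[0,0,0,0,0]}' 0.093;python3 -m pendant '{"xyz":[[0,0,0],[0,0,0],[0,0,0],[0,0,0],[0,0,0]],"spin":[-8,-8,-8,-8,-8]}';python3 -m pendant '{"xyz":[[0,0,0],[0,0,0],[0,0,0]],"spin":[-7.6,0,0]}'
python3 - <<'E'
from h import *
o=ctrl.get_obs();print(o['ee_pos'],o['tcp_rot'],o['joint_pos'])
import pickle;P=ctrl.camera_params('wrist');pickle.dump(P,open('w4.pkl','wb'))
im=save('wrist','w4.png')
for d in ctrl.trace('wrist','cover'):
    m=d['region'].astype(np.uint8);ys,xs=np.nonzero(m);r=cv2.minAreaRect(np.c_[xs,ys].astype(np.float32));print(d['uv'],d['p'],len(xs),r)
    print(onz('wrist',[d['uv'],r[0]],.024,P), onz('wrist',cv2.boxPoints(r),.024,P))
E
```

```text
time_s: 4.95
ee_pos: [0.5504, 0.2489, 0.1853]
tcp_rot: [0.649, 0.761, 0.0, 0.0]
force: [0.7, -0.1, 0.2]
opening: 0.998
time_s: 5.45
ee_pos: [0.5506, 0.2468, 0.1851]
tcp_rot: [0.347, 0.938, 0.0, 0.0]
force: [-0.2, 0.2, 0.7]
opening: 1.004
time_s: 5.75
ee_pos: [0.5503, 0.247, 0.1849]
tcp_rot: [0.289, 0.957, 0.0, 0.0]
force: [-0.6, -0.3, 0.3]
opening: 1.001
[0.5502658  0.24699589 0.1849227 ] [2.88785010e-01 9.57393931e-01 1.32577816e-04 2.47532991e-04] [ 3.44777807e-01  4.80890128e-01  1.54303358e+00 -9.09093262e-05
  1.11711332e+00 -6.40063606e-01]
[405.2, 34.3] 0.75 5564 ((406.17242431640625, 29.56896209716797), (73.53535461425781, 91.919189453125), 21.801406860351562)
[[0.48882024 0.42282292 0.024     ]
 [0.48593786 0.42540566 0.024     ]] [[0.48197296 0.37572206 0.024     ]
 [0.43949046 0.43484256 0.024     ]
 [0.4896195  0.47438401 0.024     ]
 [0.53535138 0.4157801  0.024     ]]
[272.7, 138.5] 0.59 9284 ((273.0, 140.5), (141.0, 68.0), 90.0)
[[0.49950553 0.276959   0.024     ]
 [0.50116704 0.27618338 0.024     ]] [[0.43347584 0.28518086 0.024     ]
 [0.46677548 0.33529207 0.024     ]
 [0.57533338 0.26644771 0.024     ]
 [0.53872537 0.21134542 0.024     ]]
```

View pics/w4.png

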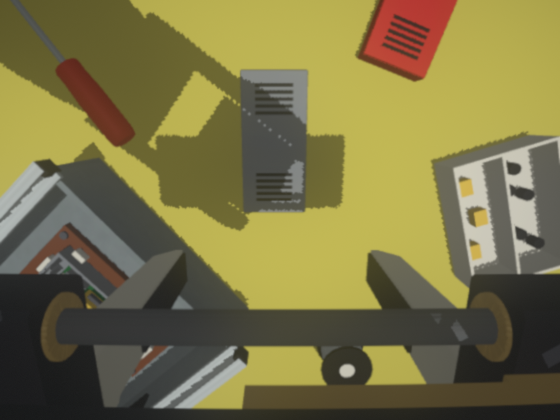

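The grey cover is at (273,140), with the red look-alike at (408,35) out of the way. This confirms the target.

```bash
python3 - <<'E'
from h import *
import pickle;P=pickle.load(open('w4.pkl','rb'))
w=onz('wrist',np.array([[243,211],[241,70],[307,70],[305,212]]),.024,P)
c,a,e=fit(w,.130,.060);print(c,a,e)
o=ctrl.get_obs();from scipy.spatial.transform import Rotation as R
T=R.from_quat(o['tcp_rot']).as_matrix();print(T,'move tool',T.T@(np.r_[c,.006]-o['ee_pos']), 'xang',np.arctan2(T[1,0],T[0,0]))
E
```

```text
[0.50430499 0.27520566] 2.5526507926198927 [0.00091885 0.00091545 0.00097652 0.00025781]
[[-8.33898437e-01  5.51917864e-01  2.59662602e-04]
 [ 5.51917896e-01  8.33898454e-01  6.80685217e-05]
 [-1.78964009e-04  2.00074671e-04 -9.99999964e-01]] move tool [ 0.05365036 -0.00189155  0.17876415] xang 2.5569302350666945
```

```bash
python3 -m pendant '{"xyz":[[0.027,-0.001,0.03],[0.0265,-0.001,0.04],[0,0,0.045],[0,0,0.04],[0,0,0.02]],"spin":[0,0,0,0,0]}' 0.093;python3 -m pendant '{"xyz":[[0,0,0.005],[0,0,0]],"spin":[0,0]}'; python3 -m pendant '{"xyz":[[0,0,0],[0,0,0],[0,0,0],[0,0,0],[0,0,0]],"spin":[0,0,0,0,0]}' 0.05
```

```text
time_s: 6.35
ee_pos: [0.5025, 0.2745, 0.0065]
tcp_rot: [0.288, 0.958, -0.001, -0.001]
force: [0.1, 0.7, 0.2]
opening: 0.998
time_s: 6.55
ee_pos: [0.5041, 0.275, 0.0046]
tcp_rot: [0.287, 0.958, -0.0, -0.0]
force: [-0.7, 0.2, 0.6]
opening: 1.001
time_s: 7.05
ee_pos: [0.5041, 0.2752, 0.005]
tcp_rot: [0.287, 0.958, 0.0, 0.0]
force: [-0.8, -0.6, 3.9]
opening: 0.644
```

```bash
python3 -m pendant '{"xyz":[[0,0,-0.02],[0,0,-0.04],[0,0,-0.045],[0,0,-0.045],[0,0,-0.02]],"spin":[0,0,0,0,0]}';python3 -m pendant '{"xyz":[[0,0,0],[0,0,0],[0,0,0],[0,0,0],[0,0,0]],"spin":[-8.5,-8.5,-8.5,-8.5,-8.4]}';python3 -m pendant '{"xyz":[[0,0,0],[0,0,0]],"spin":[0,0]}'
python3 - <<'E'
from h import *
from scipy.spatial.transform import Rotation as R
o=ctrl.get_obs();T=R.from_quat(o['tcp_rot']).as_matrix();print(o['ee_pos'],o['opening'],'move',T.T@(np.r_[.5422,.0266,.17]-o['ee_pos']),'xang',np.arctan2(T[1,0],T[0,0])%6.283-3.1416)
E
```

```text
time_s: 7.55
ee_pos: [0.5051, 0.2756, 0.1788]
tcp_rot: [0.287, 0.958, 0.002, 0.002]
force: [0.2, -0.2, -1.5]
opening: 0.643
time_s: 8.05
ee_pos: [0.5038, 0.275, 0.1746]
tcp_rot: [-0.082, 0.997, -0.0, -0.0]
force: [0.8, -0.6, -0.6]
opening: 0.648
time_s: 8.25
ee_pos: [0.5039, 0.2751, 0.1746]
tcp_rot: [-0.077, 0.997, 0.0, -0.0]
force: [0.1, 0.1, -0.7]
opening: 0.64
[0.50389207 0.27507576 0.17461756] 0.6396734847863496 move [ 0.00035499 -0.25141122  0.00461497] xang 0.15418844004231635
```

```bash
python3 -m pendant '{"xyz":[[0,-0.045,0],[0,-0.05,0],[0,-0.05,0],[0,-0.05,0],[0,-0.045,0]],"spin":[0,0,0,0,0]}';python3 -m pendant '{"xyz":[[0,-0.0115,0.02],[0,0,0.02],[0,0,0],[0,0,0]],"spin":[0,0,0,0]}'
python3 - <<'E'
from h import *
from scipy.spatial.transform import Rotation as R
import pickle
o=ctrl.get_obs();T=R.from_quat(o['tcp_rot']).as_matrix();print(o['ee_pos'],'move',T.T@(np.r_[.5422,.0266,.066]-o['ee_pos']),'xang',np.arctan2(T[1,0],T[0,0])%6.283-3.1416)
pickle.dump(ctrl.camera_params('wrist'),open('w5.pkl','wb'));save('wrist','w5.png')
E
```

```text
time_s: 8.75
ee_pos: [0.542, 0.0359, 0.1748]
tcp_rot: [-0.077, 0.997, -0.0, 0.0]
force: [1.3, 1.1, -0.8]
opening: 0.642
time_s: 9.15
ee_pos: [0.5438, 0.0269, 0.135]
tcp_rot: [-0.078, 0.997, 0.0, -0.0]
force: [-0.3, -0.6, -0.5]
opening: 0.642
[0.54381452 0.0269432  0.13501309] move [ 1.63147601e-03 -9.08390650e-05  6.90134884e-02] xang 0.15674663050361515
```

View pics/w5.png

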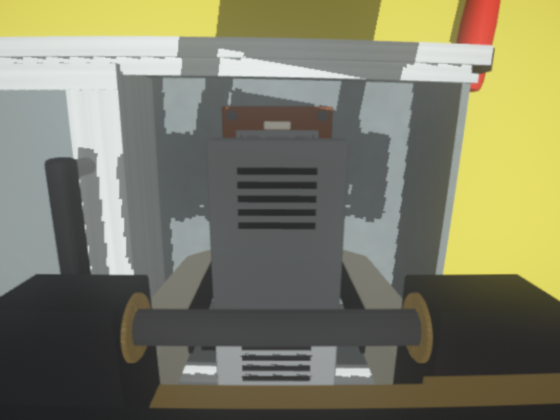

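The cover is in the hand with its front edge at (209–346,140). Behind it the nest's far edge is at row 107 and the tray end at (236–319,131). I'll compare the two in the unit frame.

```bash
python3 - <<'E'
from h import *
import pickle;P=pickle.load(open('w5.pkl','rb'))
a=.157;u=lambda p:(p[:,:2]-[.5422,.0266])@np.array([[np.cos(a),-np.sin(a)],[np.sin(a),np.cos(a)]])
print('cover edge in unit frame',u(onz('wrist',[[209,140],[346,140]],.154,P)), 'expect -.065')
print('nest edge',u(onz('wrist',[[222,107],[332,107]],.022,P)),'expect -.083')
print('rim edge',u(onz('wrist',[[236,131],[319,131]],.042,P)))
print('TCP',u(np.array([[.5438,.0269]])))
E
```

```text
cover edge in unit frame [[-0.0631099  -0.02766759]
 [-0.06309195  0.02963044]] expect -.065
nest edge [[-0.08292571 -0.04152228]
 [-0.08289576  0.04357291]] expect -.083
rim edge [[-0.06506447 -0.02891171]
 [-0.06504544  0.0316204 ]]
TCP [[1.62722802e-03 4.61409388e-05]]
```

```bash
python3 -m pendant '{"xyz":[[0.0017,0,0.02],[0,0,0.03],[0,0,0.01],[0,0,0],[0,0,0]],"spin":[0,0,0,0,0]}';python3 -m pendant '{"xyz":[[0,0,0.004],[0,0,0.004],[0,0,0.003],[0,0,0.003],[0,0,0]],"spin":[0,0,0,0,0]}'
```

```text
time_s: 9.7
ee_pos: [0.5428, 0.0267, 0.0759]
tcp_rot: [-0.079, 0.997, -0.0, 0.001]
force: [0.4, -0.7, -1.2]
opening: 0.647
time_s: 10.2
ee_pos: [0.5418, 0.0265, 0.0602]
tcp_rot: [-0.079, 0.997, 0.0, -0.0]
force: [0.3, -0.1, -1.0]
opening: 0.647
```

```bash
python3 -m pendant '{"xyz":[[0,0,0.002],[0,0,0.002],[0,0,0.001],[0,0,0]],"spin":[0,0,0,0]}';python3 -m pendant '{"xyz":[[0,0,0.001],[0,0,0]],"spin":[0,0]}'
```

```text
time_s: 10.6
ee_pos: [0.542, 0.0265, 0.0555]
tcp_rot: [-0.079, 0.997, 0.0, -0.0]
force: [0.0, -0.8, -0.5]
opening: 0.64
time_s: 10.8
ee_pos: [0.5419, 0.0265, 0.0546]
tcp_rot: [-0.079, 0.997, 0.0, -0.0]
force: [-0.5, -0.0, 0.2]
opening: 0.639
```

```bash
python3 -m pendant '{"xyz":[[0,0,0.001],[0,0,0]],"spin":[0,0]}';python3 -m pendant '{"xyz":[[0,0,0],[0,0,0],[0,0,0],[0,0,0]],"spin":[0,0,0,0]}' 0.085;python3 -m pendant '{"xyz":[[0,0,-0.01],[0,0,-0.02],[0,0,-0.025],[0,0,0],[0,0,0]],"spin":[0,0,0,0,0]}' 0.085;python3 -m pendant '{"xyz":[[0,0,0],[0,0,0],[0,0,0],[0,0,0],[0,0,0]],"spin":[0,0,0,0,0]}' 0;python3 -m pendant '{"xyz":[[0,0,0],[0,0,0],[0,0,0],[0,0,0]],"spin":[0,0,0,0]}' 0
python3 - <<'E'
from h import *
import pickle
print(ctrl.get_obs()['ee_pos'])
pickle.dump(ctrl.camera_params('wrist'),open('w6.pkl','wb'));save('wrist','w6.png')
E
```

```text
time_s: 11.0
ee_pos: [0.5419, 0.0265, 0.0536]
tcp_rot: [-0.079, 0.997, 0.0, -0.0]
force: [-2.8, 0.5, 1.4]
opening: 0.642
time_s: 11.4
ee_pos: [0.5422, 0.0265, 0.0537]
tcp_rot: [-0.079, 0.997, 0.0, 0.0]
force: [0.3, 0.6, -0.1]
opening: 0.903
time_s: 11.9
ee_pos: [0.5423, 0.0265, 0.1092]
tcp_rot: [-0.079, 0.997, -0.0, 0.001]
force: [-0.4, 0.4, -0.7]
opening: 0.917
time_s: 12.4
ee_pos: [0.542, 0.0265, 0.1084]
tcp_rot: [-0.079, 0.997, 0.0, -0.0]
force: [-0.1, 0.2, -0.4]
opening: 0.531
time_s: 12.8
ee_pos: [0.5421, 0.0265, 0.1086]
tcp_rot: [-0.079, 0.997, -0.0, -0.0]
force: [0.1, -0.0, -0.4]
opening: 0.187
[0.54206323 0.02649894 0.10862274]
```

View pics/w6.png

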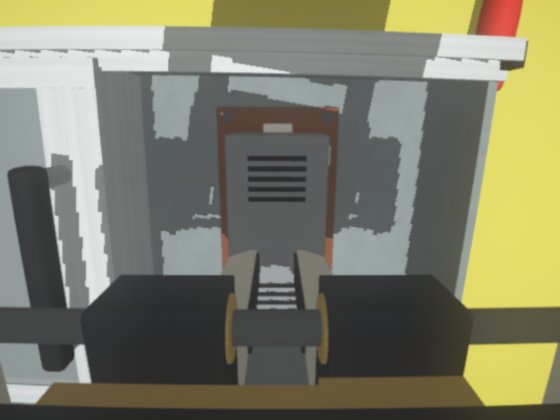

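The cover is sitting squarely on the tray, its edge at (226–328,134) centred in the nest at (218–338). I'll press now.

```bash
python3 -m pendant '{"xyz":[[0,0,0.01],[0,0,0.015],[0,0,0.007],[0,0,0],[0,0,0]],"spin":[0,0,0,0,0]}' 0;python3 -m pendant '{"xyz":[[0,0,0.002],[0,0,0.002],[0,0,0]],"spin":[0,0,0]}'
```

```text
time_s: 13.35
ee_pos: [0.5421, 0.0265, 0.0766]
tcp_rot: [-0.079, 0.997, 0.0, -0.0]
force: [0.1, -0.3, 0.5]
opening: 0.008
time_s: 13.65
ee_pos: [0.5422, 0.0265, 0.0727]
tcp_rot: [-0.079, 0.997, -0.0, 0.0]
force: [-0.3, 0.2, -0.2]
opening: 0.009
```

```bash
python3 -m pendant '{"xyz":[[0,0,0.001],[0,0,0.001],[0,0,0]],"spin":[0,0,0]}';python3 -m pendant '{"xyz":[[0,0,0.001],[0,0,0]],"spin":[0,0]}';python3 -m pendant '{"xyz":[[0,0,0.001],[0,0,0]],"spin":[0,0]}'
```

```text
time_s: 13.95
ee_pos: [0.5428, 0.0265, 0.0714]
tcp_rot: [-0.079, 0.997, -0.0, 0.001]
force: [-0.2, 0.0, 7.0]
opening: 0.006
time_s: 14.15
ee_pos: [0.542, 0.0265, 0.0696]
tcp_rot: [-0.079, 0.997, -0.0, 0.0]
force: [0.7, 0.7, 0.1]
opening: 0.004
time_s: 14.35
ee_pos: [0.5418, 0.0264, 0.0687]
tcp_rot: [-0.079, 0.997, -0.0, -0.0]
force: [-1.6, -0.3, 4.9]
opening: 0.006
```

```bash
python3 -m pendant '{"xyz":[[0,0,0.001],[0,0,0]],"spin":[0,0]}';python3 -m pendant '{"xyz":[[0,0,0.001],[0,0,0]],"spin":[0,0]}';python3 -m pendant '{"xyz":[[0,0,0.001],[0,0,0]],"spin":[0,0]}'
```

```text
time_s: 14.55
ee_pos: [0.5419, 0.0265, 0.0673]
tcp_rot: [-0.079, 0.997, 0.0, -0.0]
force: [-0.0, 0.2, -0.1]
opening: 0.008
time_s: 14.75
ee_pos: [0.542, 0.0265, 0.0664]
tcp_rot: [-0.079, 0.997, 0.0, -0.0]
force: [0.4, -0.3, 0.5]
opening: 0.001
time_s: 14.95
ee_pos: [0.5421, 0.0265, 0.0663]
tcp_rot: [-0.079, 0.997, -0.0, -0.0]
force: [-3.6, -0.1, 10.2]
opening: 0.007
```

```bash
python3 -m pendant '{"xyz":[[0,0,0.0003],[0,0,0],[0,0,0],[0,0,0],[0,0,0]],"spin":[0,0,0,0,0]}';python3 -m pendant '{"xyz":[[0,0,0],[0,0,0],[0,0,0],[0,0,0],[0,0,0]],"spin":[0,0,0,0,0]}'
python3 - <<'E'
from h import *
f=[]
a=save('side','d2.png');f.append(ctrl.get_obs()['force'])
b=save('scene','s3.png');f.append(ctrl.get_obs()['force']);print(np.round(f,1))
A=cv2.resize(cv2.imread('pics/d2.png')[150:310,200:400],(400,320));B=cv2.resize(cv2.imread('pics/s3.png')[160:320,160:360],(400,320))
cv2.imwrite('pics/c4.png',np.hstack([A,B]))
E
```

```text
time_s: 15.45
ee_pos: [0.5421, 0.0265, 0.0663]
tcp_rot: [-0.079, 0.997, -0.0, 0.0]
force: [-4.8, 0.1, 13.3]
opening: 0.005
time_s: 15.95
ee_pos: [0.5421, 0.0265, 0.0663]
tcp_rot: [-0.079, 0.997, -0.0, 0.0]
force: [-4.4, -0.4, 13.4]
opening: 0.008
[[-4.4  0.1 13.2]
 [-5.1 -0.4 13.4]]
```

View pics/c4.png

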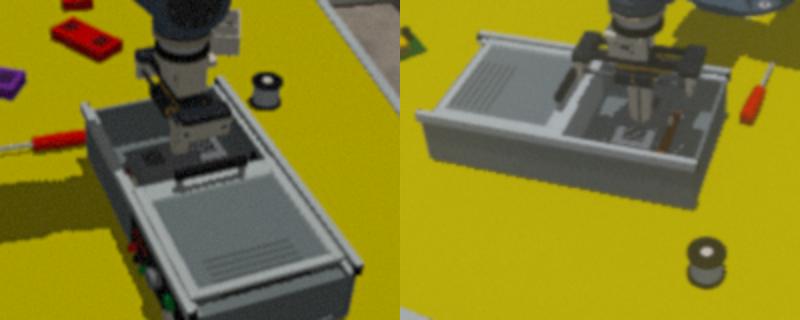

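The guard is fully open over the deck, with the handle clear of the gripper. The cover is home and the push is steady at 13 N with the TCP at 66.3 mm (home is 66), so I'm handing in.

```bash
python3 -c "
from station import ctrl
print(ctrl.finish_job())"
```

```text
the job is handed in; nothing more can be done
None
```

The job is handed in: the guard is open, the cover is down on the tray, and the arm is still pressing on it. The hand-in reports no verdict.

- **Guard:** I pushed it by its handle until it hit the stop, where the reaction rose to about 31 N. The last pictures show it still open over the deck.
- **Cover:** I chose the grey one; the purple and the two red look-alikes were left alone. I set it on the tray, and the wrist picture showed it square and centred. I then pressed it in the middle with closed fingers.
- **Seating:** The force dropped, then the fingertips met a hard stop at 66.3 mm above the bench, where 66 mm is fully home. The push stayed steady at about 13.3 N down, with about 4–5 N sideways.
- **Less certain:** The measured force was uneven on the way down. It read 7 N, then about 0, then 5 N, then about 0 again. I never saw the 10–17 N peak at the catches, probably because I only read the force every 0.2–0.3 s. So I judged it home by the final height and the firm stop, not by a recorded click.
- **Bystanders:** The spool and screwdriver look unmoved in the last pictures. I did not check the spare board or the parts tray again, but the arm never touched down near them.

It took about 16 s of the 56 s allowed.

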